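# Turn the tray of grinding points and slide it into its guide rails

## Task

Slide the narrower tray, the one with a cross bar across one end, into the guide rails on the bench, plain end first, until it is fully home against the stop, and let go of it. It lies the wrong way round, and the cross bar is too wide to go between the rails, so turn the tray end for end first. Leave the wider tray where it is.

Things in the scene. Friction and masses are not known exactly. Their poses are not given: they have to be found in the camera images.
- tray: Tray to load: aluminium, loose, ~0.45 kg, 90 wide, walls 14 high. Origin: underside, below the handle's middle; z up. Plain end (nose) at x = +76; at x = -67 to -81 a cross bar 124 wide, 22 high. Handle over the middle: dark steel bar 64 long (along x), 12 thick (along y), z = 56 to 84, on two posts; grip it across y. Block of small white grinding points at x = -65 to -39, 31 high. All mm.
- tray_nose (a point): Middle of the tray's plain end, at tray x = +76 mm, 7 mm above its underside; axes as the tray's.
- rails: Fixed dark steel rails. Origin: on the bench midway between them; x = way in, z up. Mm: rails x = -50 to 72, 98 apart inside (tray has 4 spare each side); lips at z = 26 to 29 leave a 72 slot for the handle, so slide the tray in on the bench or up to 10 above it. Mouth flared, x = -76 to -50, 122 wide at its start. Stop at x = 60: home = nose at 60, tray origin at -16. No floor plate.
- wide_tray: The other tray, to be left alone: aluminium, loose, 150 mm long, 130 mm wide, 14 mm high, with the same dark steel handle, without a cross bar; too wide for the rails. Origin: underside, below the middle of the handle.

How it is judged:
On the way:
1. the tray's plain end is between the rails, under the lips (x of tray_nose in the frame of rails between -0.045 and 0.04 m and y of tray_nose in the frame of rails between -0.012 and 0.012 m and height (world z) of tray_nose below 0.024 m), for 0.05 s.
At the end, for the whole second after the job is handed in: The tray lies flat on the bench between the rails (within 12 mm of their middle and 10 degrees of their direction), plain end in, its nose within 12 mm of the stop, at rest (x of tray_nose in the frame of rails above 0.048 m and x of tray in the frame of rails below 0 m and y of tray in the frame of rails between -0.012 and 0.012 m and height (world z) of tray below 0.008 m and angle between tray's own z axis and vertical below 0.1 rad and angle between the x axis of tray and the x axis of rails, either way round below 0.17 rad and linear speed of tray below 0.02 m/s); the robot touches nothing.
It fails at once if the wider tray is moved by more than 30 mm (distance of wide_tray from where it was at the start of the episode above 0.03 m).
It also fails if it takes over 45 s, if anything falls off the work surface, if the arm or the gripper's body presses on something with over 40 N, if the wrist force passes 120 N, or if a joint passes its speed limit or range.

## Robot

A 6-joint arm with a two-finger parallel gripper is mounted at the origin on a cart in front of the work surface, level with it; the furniture and walls round the work are solid. World frame = base frame: x ahead of the robot, y to its left, z up, the work surface at z = 0. Lengths are in m, angles in rad, forces in N, time in s.
With the tool pointing down it reaches from about 0.35 to 0.975 m from the base axis. Payload 4.9 kg.
Tool frame: the origin (TCP) lies midway between the tips of the shut fingers; the grasp point (between the pads) lies 19 mm behind it; z points along the fingers, y is the line along which they close (so a half turn about z gives the same grasp; the last joint's range is limited). The gripper opens to 85 mm and grips with 20 to 120 N. Pads are 22 mm wide; open, the fingers measure 114 mm over their backs; the gripper's body (76 mm by 85 mm) begins 54 mm behind the grasp point. The pads swing forward as they close: fully open they stand 13 mm farther back than shut.
Start: joints at [-1.316, 0.053, 1.613, -0, 1.476, -0.119], TCP at [0.228, -0.582, 0.211] pointing down, gripper open.
Joint ranges: [-3.01, 3.01], [-1.01, 2.22], [0.06, 2.58], [-1.02, 4.17], [0.09, 2.62], [-3.14, 3.14]. Speed limits (rad/s): [2.57, 2.57, 3.14, 3.14, 3.14, 3.14].

## Interface

Orientations are given as a rotation vector (axis times angle).
In Python, from station import ctrl, optics, job gives the robot as it stands.
- The arm moves only by the shell command python3 -m jog 'ROWS' [OPENING] [FORCE]. ROWS is JSON, a list of rows, each a list of 2 entries, a list of its own where there are three numbers: the shift along the tool's x, y, z in m, then the turn, a rotation vector about the tool's x, y, z in rad. A call has 1 to 5 rows; each row is the pose to reach, as a shift and turn from the pose commanded when the call began, along the tool's axes at that moment; what a row does not reach only later rows make up. A row lasts 1/10 s, in which the tool goes at most 50 mm and 8.59 degrees, less where a joint would pass 70% of its speed; a pose out of reach is approached as far as the arm can. A call with a gripper value outside its range is refused whole. OPENING is the opening, from 0 (shut) to 1 (fully open), set as the call begins (- or left out, the last holds). The fingers move at their own pace and stop on an object; FORCE is the grip in N (left out, the last holds). Time passes only in rows, so rows that repeat a pose let the fingers close. It gives the time, the measured TCP pose, the force, the opening and the grip force at its end, in the units of the state.
- ctrl.get_obs(): the state, without advancing time (a new reading comes with each control period).
- optics.get_image(name): name is "side" or "top"; returns a dict with "image" (384x512x3 uint8, blue, green, red), "fx", "fy", "cx", "cy" (pixels), "D" ([k1, k2, p1, p2, k3] as OpenCV has them; the pictures are not rectified), "rvec" (rotation vector, rad) and "tvec" (3), from world to camera coordinates, as OpenCV has them. Camera axes: x right, y down, z forward; pixel columns grow to the right and rows downward; lengths in m; the calibration is good to about 2 mm. A picture is of the moment at which its call begins. There is no depth.
- job.finish_job(): hands the job in; it is judged then, once.
The state is a dict: "t": time; "q": joint angles; "dq": joint speeds; "effort": joint torques, N m; "tool_pos": TCP position; "tool_rot": TCP orientation; "contact_force": force on the tool from outside, world axes, zero at the start; "wrist_torque": the same for the moment, N m; "opening": finger opening in m; "grip_force": force on a finger pad.
Only numpy, scipy, OpenCV 4.12 (cv2) and the standard library are available. Lean on these libraries where they do the work, as an engineer would, in place of code of your own. Each camera call takes 0.05 s, during which the arm holds its last target. There are 200 camera calls.

## Working session

There is one attempt and no reset: what is moved stays moved. The work goes in short steps, Python scripts to look and compute and a shell command to move; the robot and the scene stay as the last step left them, time stands still between calls to the robot, and variables do not carry over. Pictures are saved under pics/ and viewed, at most 10 in all, crops included, and the job is handed in when it is done.

```bash
mkdir -p pics; cat > h.py <<'E'
import numpy as np, cv2
from station import ctrl, optics, job
def cam(n):
    d=optics.get_image(n); d['K']=np.array([[d['fx'],0,d['cx']],[0,d['fy'],d['cy']],[0,0,1.]])
    d['R']=cv2.Rodrigues(np.array(d['rvec'],float))[0]; d['t']=np.array(d['tvec'],float).ravel(); d['C']=-d['R'].T@d['t']; return d
def onz(d,uv,z):
    p=cv2.undistortPoints(np.array(uv,float).reshape(-1,1,2),d['K'],np.array(d['D'],float)).reshape(-1,2)
    r=np.c_[p,np.ones(len(p))]@d['R']
    return d['C']+r*((z-d['C'][2])/r[:,2])[:,None]
def proj(d,P):
    return cv2.projectPoints(np.array(P,float).reshape(-1,1,3),np.array(d['rvec'],float),d['t'],d['K'],np.array(d['D'],float))[0].reshape(-1,2)
E
python3 - <<'E'
from h import *
for n in('top','side'):
    d=cam(n); cv2.imwrite(f'pics/{n}0.png',d['image']); print(n,d['C'],d['R'][2],d['fx'])
o=ctrl.get_obs(); print(o['t'],o['tool_pos'],o['tool_rot'])
E
```

```text
top [0.37205127 0.02282648 1.0590377 ] [ 0.15241009 -0.03046713 -0.98784762] 434.60039751237036
side [ 0.3733221  -0.78046411  0.47716339] [ 0.15808923  0.86018757 -0.48485579] 386.3739059930863
0.1 [ 0.22805799 -0.58125778  0.20995623] [-3.08502885e+00 -5.83322211e-01  2.10266149e-04]
```

View pics/top0.png

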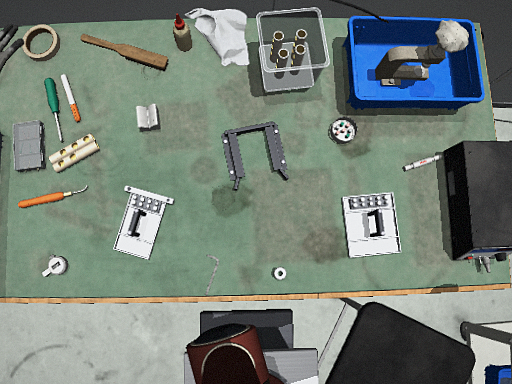

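View pics/side0.png

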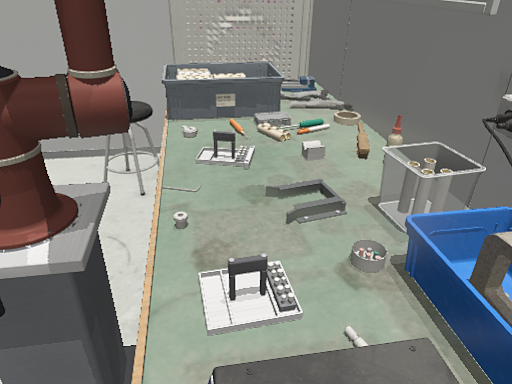

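The top view shows the narrow tray with its cross bar at about (148,195) and its handle at about (135,224). The rails are at about (255,152), with the mouth towards the robot. The wide tray is at about (371,224). I'll enlarge the tray and rails next.

```bash
python3 - <<'E'
from h import *
im=cv2.imread('pics/top0.png')
a=cv2.resize(im[175:270,100:190],None,fx=6,fy=6,interpolation=cv2.INTER_CUBIC)[:, :400] if 0 else cv2.resize(im[175:270,100:180],None,fx=5,fy=5,interpolation=cv2.INTER_CUBIC)
b=cv2.resize(im[110:205,215:295],None,fx=5,fy=5,interpolation=cv2.INTER_CUBIC)
c=np.hstack([a,b])
for i in range(0,800,50): cv2.line(c,(i,0),(i,6),(0,0,255),1)
for i in range(0,475,50): cv2.line(c,(0,i),(6,i),(0,0,255),1)
cv2.imwrite('pics/c0.png',c)
E
```

```text
(no output)
```

View pics/c0.png

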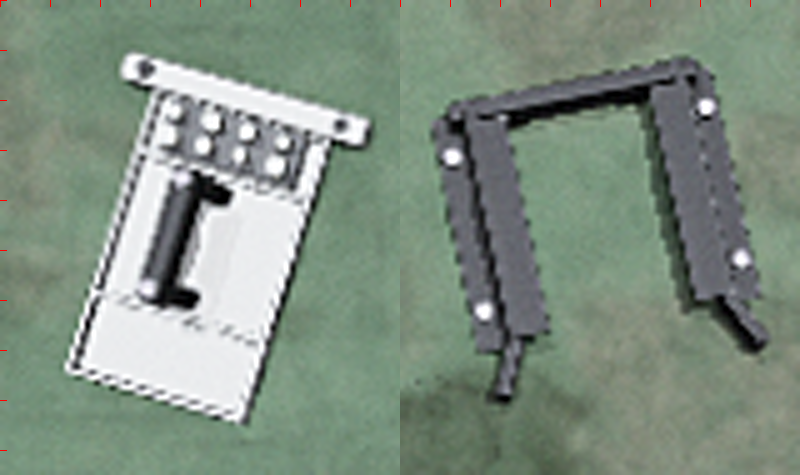

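```bash
python3 - <<'E'
from h import *
d=cam('top')
T=lambda p:np.array(p)/5+[100,175]
Rr=lambda p:(np.array(p)-[400,0])/5+[215,110]
n=onz(d,[T((70,372)),T((245,420))],.014); b=onz(d,[T((125,55)),T((370,122))],.022)
h=onz(d,[T((182,178)),T((148,300))],.084)
print('nose',n,np.linalg.norm(n[0]-n[1])); print('bar',b,np.linalg.norm(b[0]-b[1])); print('handle',h,np.linalg.norm(h[0]-h[1]),h.mean(0))
v=n.mean(0)-b.mean(0); print('len',np.linalg.norm(v[:2]),'yaw',np.degrees(np.arctan2(v[1],v[0])), 'from handle',np.degrees(np.arctan2(*(h[1]-h[0])[1::-1])))
print('origin est', n.mean(0)[:2]-76*v[:2]/157)
l=onz(d,[Rr((505,120)),Rr((548,330)),Rr((650,90)),Rr((697,303))],.029); print(l)
for a,c in((1,0),(3,2)):
    w=l[c]-l[a]; print(np.linalg.norm(w),np.degrees(np.arctan2(w[1],w[0])))
w=l[0]-l[2]; print('perp yaw at stop',np.degrees(np.arctan2(w[1],w[0]))-90)
# screws on outer flanges, stop outer edge, lips ends
s=onz(d,[Rr((453,157)),Rr((484,311)),Rr((706,106)),Rr((741,258))],.006);print('screws',s)
for a,c in((1,0),(3,2)):
    w=s[c]-s[a]; print(np.linalg.norm(w),np.degrees(np.arctan2(w[1],w[0])))
w=s[[0,1]].mean(0)-s[[2,3]].mean(0); print(np.degrees(np.arctan2(w[1],w[0]))-90,s.mean(0))
e=onz(d,[Rr((498,340)),Rr((548,330)),Rr((697,303)),Rr((730,292))],.029);print('lip ends',e)
o=ctrl.get_obs();print(cv2.Rodrigues(np.array(o['tool_rot']))[0])
E
```

```text
nose [[0.39883133 0.32200807 0.014     ]
 [0.37478655 0.23719516 0.014     ]] 0.08815543395939272
bar [[0.55108159 0.29560555 0.022     ]
 [0.51595537 0.17603821 0.022     ]] 0.12462022623600442
handle [[0.48348359 0.25216761 0.084     ]
 [0.42869999 0.26694685 0.084     ]] 0.05674212652931284 [0.45609179 0.25955723 0.084     ]
len 0.15310242752852002 yaw 163.3843213405094 from handle 164.90244012000701
origin est [0.45782757 0.25840888]
[[ 0.67377645  0.02382656  0.029     ]
 [ 0.56852292  0.0050191   0.029     ]
 [ 0.68794789 -0.04784187  0.029     ]
 [ 0.58047207 -0.06743528  0.029     ]]
0.10692065829911948 10.131103577839985
0.10924721951885194 10.331860063150081
perp yaw at stop 11.185163621340678
screws [[ 0.66180685  0.05016636  0.006     ]
 [ 0.58306058  0.03599656  0.006     ]
 [ 0.68622147 -0.07740718  0.006     ]
 [ 0.60755717 -0.09215456  0.006     ]]
0.08001098517611939 10.200780786237761
0.08003472693034579 10.618124569085033
10.827912377639308 [ 0.63466152 -0.0208497   0.006     ]
lip ends [[ 0.56408439  0.02921225  0.029     ]
 [ 0.56852292  0.0050191   0.029     ]
 [ 0.58047207 -0.06743528  0.029     ]
 [ 0.58562495 -0.08366701  0.029     ]]
[[ 9.30954388e-01  3.65135262e-01 -4.08544392e-04]
 [ 3.65135445e-01 -9.30953132e-01  1.54034905e-03]
 [ 1.82100073e-04 -1.58316875e-03 -9.99998730e-01]]
```

```bash
cat >> h.py <<'E'
def to(x,y,z,yaw):
    "shift and turn (tool axes) from the present pose to a tool-down pose with tool x at yaw deg"
    o=ctrl.get_obs(); R=cv2.Rodrigues(np.array(o['tool_rot'],float))[0]; p=np.array(o['tool_pos'])
    c,s=np.cos(np.radians(yaw)),np.sin(np.radians(yaw)); G=np.array([[c,s,0],[s,-c,0],[0,0,-1.]])
    r=cv2.Rodrigues(R.T@G)[0].ravel()
    print('now',p.round(4),'yaw',np.degrees(np.arctan2(R[1,0],R[0,0])).round(2),'shift',(R.T@(np.array([x,y,z])-p)).round(4),'turn',r.round(4))
E
python3 - <<'E'
from h import *
to(.42,-.37,.21,64); to(.50,-.14,.21,100); to(.49,.08,.21,140);to(.457,.259,.17,164.2)
E
```

```text
now [ 0.2281 -0.5813  0.2101] yaw 21.42 shift [ 0.2558 -0.1267  0.0004] turn [-0.0014 -0.0008 -0.7432]
now [ 0.2281 -0.5813  0.2101] yaw 21.42 shift [ 0.4143 -0.3116  0.0007] turn [-1.2000e-03 -1.2000e-03 -1.3716e+00]
now [ 0.2281 -0.5813  0.2101] yaw 21.42 shift [ 0.4853 -0.52    0.001 ] turn [-8.0000e-04 -1.8000e-03 -2.0697e+00]
now [ 0.2281 -0.5813  0.2101] yaw 21.42 shift [ 0.5199 -0.6987  0.0413] turn [-4.0000e-04 -2.0000e-03 -2.4921e+00]
```

```bash
python3 -m jog '[[[0.26,-0.13,0],[0,0,-0.74]],[[0.26,-0.13,0],[0,0,-0.74]],[[0.26,-0.13,0],[0,0,-0.74]],[[0.41,-0.31,0],[0,0,-1.2]],[[0.41,-0.31,0],[0,0,-1.2]]]' 1 40
python3 - <<'E'
from h import *
to(.50,-.14,.21,100); to(.49,.08,.21,140);to(.457,.259,.17,164.2)
E
```

```text
t: 0.65
tool_pos: [0.375, -0.3795, 0.2107]
tool_rot: [-2.653, -1.681, -0.0]
contact_force: [0.8, -0.3, -0.0]
opening: 0.0849
grip_force: 0.0
now [ 0.375  -0.3795  0.2107] yaw 64.73 shift [0.27   0.0107 0.0008] turn [-2.000e-04 -5.000e-04 -6.155e-01]
now [ 0.375  -0.3795  0.2107] yaw 64.73 shift [ 0.4646 -0.0922  0.0009] turn [-0.0000e+00 -6.0000e-04 -1.3137e+00]
now [ 0.375  -0.3795  0.2107] yaw 64.73 shift [ 0.6124 -0.1984  0.041 ] turn [ 1.000e-04 -7.000e-04 -1.736e+00]
```

```bash
python3 -m jog '[[[0.27,0.01,0],[0,0,-0.8]],[[0.27,0.01,0],[0,0,-0.8]],[[0.27,0.01,0],[0,0,-0.8]],[[0.27,0.01,0],[0,0,-0.8]],[[0.27,0.01,0],[0,0,-0.8]]]'
python3 - <<'E'
from h import *
to(.457,.259,.17,164.2)
E
```

```text
t: 1.15
tool_pos: [0.4911, -0.1582, 0.211]
tool_rot: [1.853, 2.537, 0.0]
contact_force: [0.7, 0.3, 0.5]
opening: 0.0855
grip_force: 0.0
now [ 0.4911 -0.1582  0.211 ] yaw 107.71 shift [0.4078 0.0944 0.0409] turn [ 0.00e+00  2.00e-04 -9.86e-01]
```

```bash
python3 -m jog '[[[0.408,0.094,0],[0,0,-0.986]],[[0.408,0.094,0],[0,0,-0.986]],[[0.408,0.094,0],[0,0,-0.986]],[[0.408,0.094,0],[0,0,-0.986]],[[0.408,0.094,0],[0,0,-0.986]]]'
python3 - <<'E'
from h import *
to(.457,.259,.17,164.2)
E
```

```text
t: 1.65
tool_pos: [0.4709, 0.091, 0.211]
tool_rot: [0.795, 3.039, 0.0]
contact_force: [1.0, 0.4, 0.8]
opening: 0.0854
grip_force: 0.0
now [0.4709 0.091  0.211 ] yaw 150.67 shift [0.0944 0.1397 0.041 ] turn [ 1.000e-04  3.000e-04 -2.361e-01]
```

```bash
python3 -m jog '[[[0.094,0.14,0.04],[0,0,-0.236]],[[0.094,0.14,0.04],[0,0,-0.236]],[[0.094,0.14,0.04],[0,0,-0.236]],[[0.094,0.14,0.04],[0,0,-0.236]],[[0.094,0.14,0.04],[0,0,-0.236]]]'
python3 - <<'E'
from h import *
to(.457,.259,.051,164.2)
d=cam('side'); im=d['image']
p=proj(d,[.457,.259,.084])[0];print(p)
x,y=map(int,p); c=im[max(0,y-60):y+30,x-60:x+60]; cv2.imwrite('pics/s1.png',cv2.resize(c,None,fx=5,fy=5,interpolation=cv2.INTER_CUBIC)); print(x-60,max(0,y-60))
E
```

```text
t: 2.15
tool_pos: [0.4576, 0.2595, 0.1694]
tool_rot: [-0.434, -3.109, 0.002]
contact_force: [-0.2, -1.0, -0.2]
opening: 0.0851
grip_force: 0.0
now [0.4576 0.2595 0.1694] yaw 164.11 shift [ 1.000e-04 -4.000e-04  1.184e-01] turn [-0.0014 -0.0027 -0.0016]
[223.20650094 131.44432669]
163 71
```

View pics/s1.png

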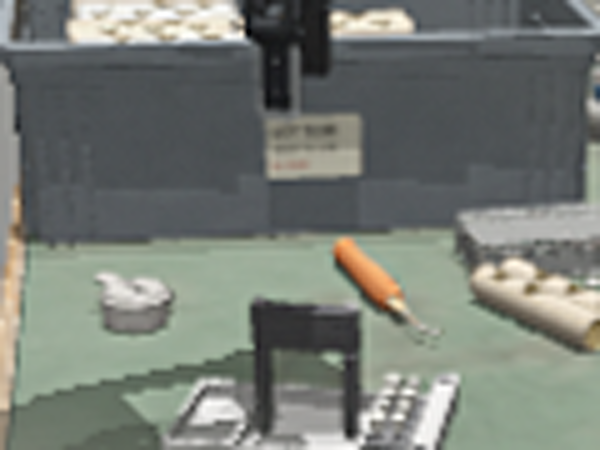

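In the side view the handle's top middle is at about (224,131). The prediction was (223,131), so the measured position holds, and the fingers hang directly above it. I'll descend and grip.

```bash
python3 -m jog '[[[0,0,0.04],[0,0,0]],[[0,0,0.08],[0,0,0]],[[0,0,0.105],[0,0,0]],[[0,0,0.118],[0,0,0]],[[0,0,0.118],[0,0,0]]]'
python3 -m jog '[[[0,0,0],[0,0,0]],[[0,0,0],[0,0,0]],[[0,0,0],[0,0,0]],[[0,0,0],[0,0,0]],[[0,0,0],[0,0,0]]]' 0 90
python3 -m jog '[[[0,0,0],[0,0,0]],[[0,0,0],[0,0,0]],[[0,0,0],[0,0,0]],[[0,0,0],[0,0,0]],[[0,0,0],[0,0,0]]]'
```

```text
t: 2.7
tool_pos: [0.4582, 0.2558, 0.0515]
tool_rot: [-0.443, -3.107, 0.003]
contact_force: [-0.6, 0.6, 0.3]
opening: 0.0854
grip_force: 0.0
t: 3.2
tool_pos: [0.4599, 0.2581, 0.054]
tool_rot: [0.441, 3.109, 0.004]
contact_force: [1.8, 5.7, 0.7]
opening: 0.0125
grip_force: 2.5
t: 3.7
tool_pos: [0.4598, 0.2578, 0.0539]
tool_rot: [0.441, 3.109, 0.002]
contact_force: [-0.3, 3.5, 6.1]
opening: 0.0089
grip_force: 88.6
```

```bash
python3 -m jog '[[[0,0,-0.01],[0,0,0]],[[0,0,-0.03],[0,0,0]],[[0,0,-0.055],[0,0,0]],[[0,0,-0.075],[0,0,0]],[[0,0,-0.08],[0,0,0]]]'
python3 - <<'E'
from h import *
to(.457,.19,.13,140);to(.45,.11,.13,100);to(.45,.03,.13,60);to(.45,-.05,.13,20)
d=cam('side'); im=d['image']
p=proj(d,[.457,.259,.13])[0]
x,y=map(int,p); c=im[max(0,y-60):y+50,x-60:x+60]; cv2.imwrite('pics/s2.png',cv2.resize(c,None,fx=5,fy=5,interpolation=cv2.INTER_CUBIC))
E
```

```text
t: 4.2
tool_pos: [0.4593, 0.257, 0.1341]
tool_rot: [0.441, 3.109, -0.0]
contact_force: [-0.2, 0.3, -5.6]
opening: 0.0092
grip_force: 88.4
now [0.4593 0.257  0.1341] yaw 163.85 shift [-0.0164 -0.065   0.0041] turn [2.000e-04 1.000e-03 4.162e-01]
now [0.4593 0.257  0.1341] yaw 163.85 shift [-0.0319 -0.1438  0.0041] turn [6.0000e-04 9.0000e-04 1.1143e+00]
now [0.4593 0.257  0.1341] yaw 163.85 shift [-0.0542 -0.2206  0.0041] turn [9.0000e-04 7.0000e-04 1.8125e+00]
now [0.4593 0.257  0.1341] yaw 163.85 shift [-0.0764 -0.2975  0.0041] turn [1.2000e-03 4.0000e-04 2.5106e+00]
```

View pics/s2.png

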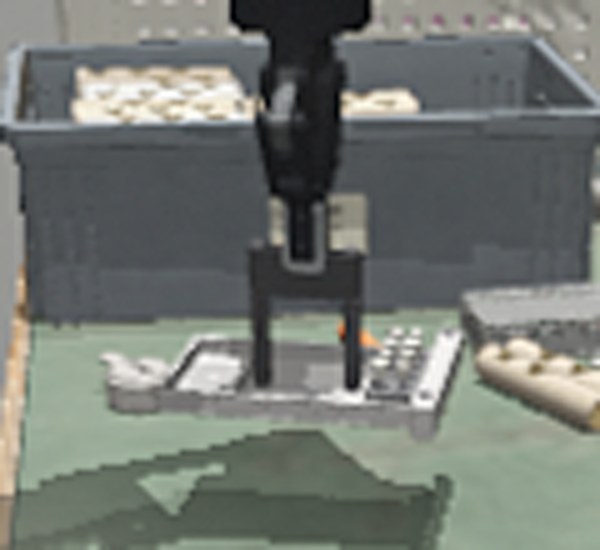

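The picture shows the tray lifted level, with the pads at mid-handle. I'll carry it across and turn it end for end.

```bash
python3 -m jog '[[[-0.003,-0.01,0],[0,0,0.08]],[[-0.006,-0.03,0],[0,0,0.18]],[[-0.01,-0.045,0],[0,0,0.29]],[[-0.015,-0.06,0],[0,0,0.4]],[[-0.02,-0.075,0],[0,0,0.51]]]'
python3 - <<'E'
from h import *
to(.455,.11,.133,100);to(.45,.03,.133,60);to(.455,-.052,.133,12)
E
```

```text
t: 4.75
tool_pos: [0.4555, 0.1785, 0.1302]
tool_rot: [-1.216, -2.892, 0.005]
contact_force: [0.3, 0.6, -5.9]
opening: 0.0092
grip_force: 88.3
now [0.4555 0.1785 0.1302] yaw 134.37 shift [-0.0486 -0.0482 -0.0027] turn [-0.0053 -0.0011  0.6   ]
now [0.4555 0.1785 0.1302] yaw 134.37 shift [-0.1023 -0.1078 -0.0026] turn [-5.6000e-03  8.0000e-04  1.2981e+00]
now [0.4555 0.1785 0.1302] yaw 134.37 shift [-0.1644 -0.1615 -0.0025] turn [-0.0054  0.0035  2.1358]
```

```bash
python3 -m jog '[[[-0.01,-0.01,0],[0,0,0.11]],[[-0.02,-0.02,0],[0,0,0.22]],[[-0.03,-0.03,0],[0,0,0.34]],[[-0.04,-0.04,0],[0,0,0.46]],[[-0.05,-0.05,0],[0,0,0.58]]]'
python3 - <<'E'
from h import *
to(.45,.03,.133,60);to(.455,-.052,.133,12)
E
```

```text
t: 5.25
tool_pos: [0.4551, 0.1081, 0.1302]
tool_rot: [-1.994, -2.423, 0.006]
contact_force: [1.1, -0.5, -5.7]
opening: 0.0093
grip_force: 88.3
now [0.4551 0.1081 0.1302] yaw 101.11 shift [-0.0756 -0.02   -0.0027] turn [-0.005   0.0015  0.7176]
now [0.4551 0.1081 0.1302] yaw 101.11 shift [-0.1571 -0.0309 -0.0026] turn [-0.0043  0.0037  1.5553]
```

```bash
python3 -m jog '[[[-0.015,-0.004,0],[0,0,0.12]],[[-0.03,-0.008,0],[0,0,0.25]],[[-0.045,-0.012,0],[0,0,0.38]],[[-0.06,-0.016,0],[0,0,0.51]],[[-0.075,-0.02,0],[0,0,0.64]]]'
python3 - <<'E'
from h import *
to(.455,-.052,.133,11)
E
```

```text
t: 5.75
tool_pos: [0.4503, 0.0309, 0.1303]
tool_rot: [-2.656, -1.673, 0.006]
contact_force: [0.4, 0.1, -5.7]
opening: 0.009
grip_force: 88.3
now [0.4503 0.0309 0.1303] yaw 64.42 shift [-0.0727  0.04   -0.0027] turn [-0.0033  0.0039  0.9323]
```

```bash
python3 -m jog '[[[-0.009,0.005,0],[0,0,0.12]],[[-0.02,0.01,0],[0,0,0.25]],[[-0.03,0.016,0],[0,0,0.38]],[[-0.04,0.022,0],[0,0,0.5]],[[-0.05,0.028,0],[0,0,0.6]]]'
python3 - <<'E'
from h import *
to(.455,-.052,.133,10.6)
E
```

```text
t: 6.25
tool_pos: [0.4544, -0.0259, 0.1304]
tool_rot: [-3.032, -0.815, 0.007]
contact_force: [-0.2, 0.1, -5.0]
opening: 0.0091
grip_force: 88.3
now [ 0.4544 -0.0259  0.1304] yaw 30.09 shift [-0.0126  0.0228 -0.0027] turn [-0.0023  0.0042  0.3402]
```

```bash
python3 -m jog '[[[-0.003,0.006,0],[0,0,0.1]],[[-0.006,0.012,0],[-0.001,0.002,0.2]],[[-0.01,0.018,0],[-0.002,0.004,0.28]],[[-0.0126,0.0228,0],[-0.002,0.004,0.34]],[[-0.0126,0.0228,0],[-0.002,0.004,0.34]]]'
python3 - <<'E'
from h import *
to(.455,-.052,.075,10.6)
d=cam('top'); im=d['image']
c=im[105:265,190:320]; c=cv2.resize(c,None,fx=3.7,fy=3.7,interpolation=cv2.INTER_CUBIC); cv2.imwrite('pics/t3.png',c)
E
```

```text
t: 6.75
tool_pos: [0.4552, -0.0519, 0.1306]
tool_rot: [-3.127, -0.296, -0.0]
contact_force: [-0.3, -0.3, -5.0]
opening: 0.009
grip_force: 88.3
now [ 0.4552 -0.0519  0.1306] yaw 10.82 shift [-0.0003  0.0001  0.0556] turn [-0.0002 -0.0001  0.0039]
```

View pics/t3.png

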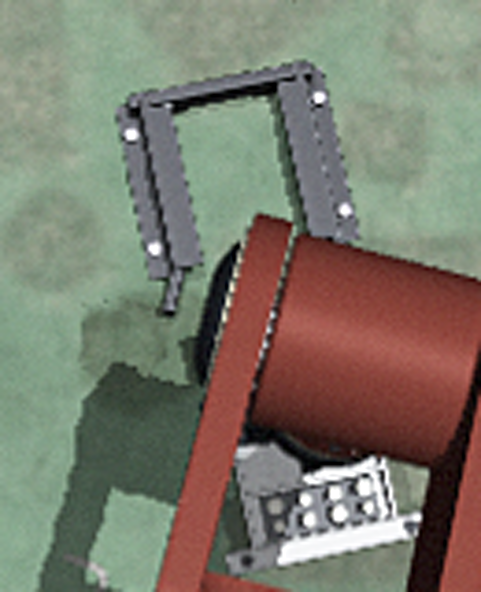

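The top view shows the tray held below the arm with its bar towards the robot, running from about (228,563) to (420,527) in the crop. I'll use that to check its heading and sideways offset.

```bash
python3 - <<'E'
from h import *
d=cam('top')
f=lambda p:np.array(p)/3.7+[190,105]
b=onz(d,[f((228,563)),f((420,527))],.022+.0767); w=b[0]-b[1]; m=b.mean(0)
yaw=np.degrees(np.arctan2(w[1],w[0]))-90; print(b,np.linalg.norm(w),yaw,m)
for y in(10.5,yaw):
    a=np.radians(y); print('origin from bar',m[:2]+.074*np.array([np.cos(a),np.sin(a)]))
a=np.radians(10.5);u=np.array([np.cos(a),np.sin(a)]);v=np.array([-u[1],u[0]]);o=np.array([.6237,-.0221])
print('bar in rails',(m[:2]-o)@u,(m[:2]-o)@v, 'tcp in rails',(np.array(ctrl.get_obs()['tool_pos'])[:2]-o)@u,(np.array(ctrl.get_obs()['tool_pos'])[:2]-o)@v)
s=cam('side'); im=s['image']; cv2.imwrite('pics/s4.png',cv2.resize(im[120:300,150:400],None,fx=3,fy=3,interpolation=cv2.INTER_CUBIC))
E
```

```text
[[ 0.37409328 -0.0051423   0.0987    ]
 [ 0.39241809 -0.12026854  0.0987    ]] 0.11657550689557677 9.0439815441526 [ 0.38325569 -0.06270542  0.0987    ]
origin from bar [ 0.45601655 -0.04921999]
origin from bar [ 0.45633572 -0.05107317]
bar in rails -0.24381780117488722 0.003892017112443056 tcp in rails -0.17047394575226676 0.0018034064942055177
```

View pics/s4.png

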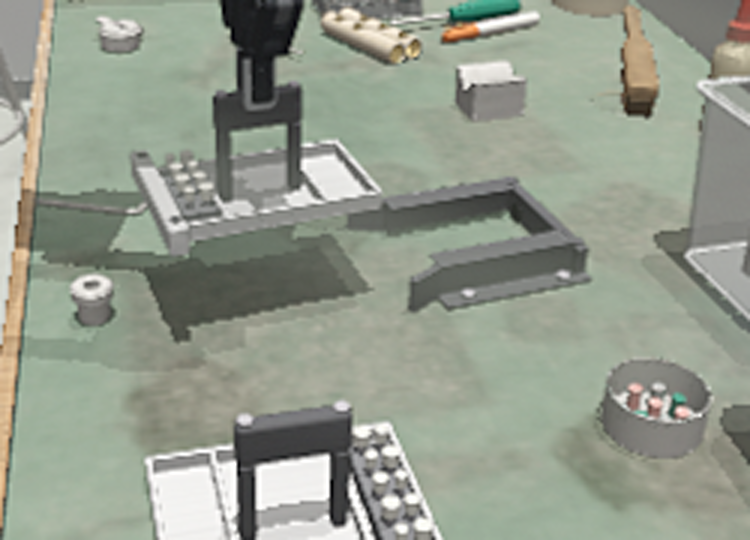

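The side view shows the tray level, with its nose just short of the mouth. I'll lower it to about 4 mm above the bench, with 2 mm of sideways correction.

```bash
python3 -m jog '[[[0,0.001,0.015],[0,0,0.003]],[[0,0.002,0.035],[0,0,0.004]],[[0,0.002,0.055],[0,0,0.004]],[[0,0.002,0.068],[0,0,0.004]],[[0,0.002,0.072],[0,0,0.004]]]'
python3 -m jog '[[[0.01,0,0],[0,0,0]],[[0.025,0,0],[0,0,0]],[[0.04,0,0],[0,0,0]],[[0.05,0,0],[0,0,0]],[[0.055,0,0],[0,0,0]]]'
```

```text
t: 7.4
tool_pos: [0.4557, -0.0531, 0.0583]
tool_rot: [-3.127, -0.292, 0.0]
contact_force: [-1.1, 0.1, -6.0]
opening: 0.0092
grip_force: 88.3
t: 7.9
tool_pos: [0.5137, -0.0435, 0.0625]
tool_rot: [3.126, 0.292, 0.01]
contact_force: [0.5, -0.1, -5.4]
opening: 0.0091
grip_force: 88.3
```

```bash
python3 - <<'E'
from h import *
o=ctrl.get_obs();p=np.array(o['tool_pos']);a=np.radians(10.5);u=np.array([np.cos(a),np.sin(a)]);v=np.array([-u[1],u[0]]);c=np.array([.6237,-.0221])
print((p[:2]-c)@u,(p[:2]-c)@v,p[2]); to(.608,-.025,.058,10.5)
s=cam('side'); im=s['image']; cv2.imwrite('pics/s5.png',cv2.resize(im[140:250,180:360],None,fx=4,fy=4,interpolation=cv2.INTER_CUBIC))
E
```

```text
-0.11207978579026931 -0.001024201222194811 0.06249752910432908
now [ 0.5137 -0.0435  0.0625] yaw 10.68 shift [ 0.0961 -0.0007  0.0051] turn [ 0.0021 -0.0064  0.0031]
```

View pics/s5.png

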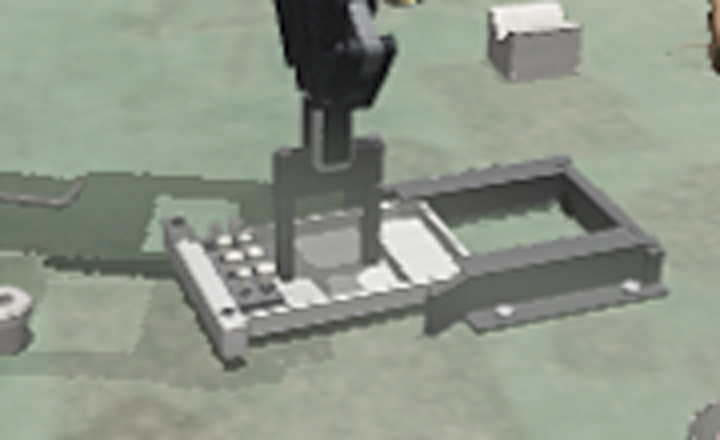

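The nose corner has entered the near rail at about (455,268) in the crop, with no side force. I'll keep sliding, a little lower.

```bash
python3 -m jog '[[[0.008,0,0.003],[0,-0.004,0.002]],[[0.018,0,0.005],[0,-0.005,0.003]],[[0.03,0,0.005],[0,-0.005,0.003]],[[0.04,0,0.005],[0,-0.005,0.003]],[[0.045,0,0.005],[0,-0.005,0.003]]]'
python3 -m jog '[[[0.008,0,0],[0,0,0]],[[0.016,0,0],[0,0,0]],[[0.024,0,0],[0,0,0]],[[0.03,0,0],[0,0,0]],[[0.035,0,0],[0,0,0]]]'
python3 - <<'E'
from h import *
to(.608,-.025,.056,10.5)
E
```

```text
t: 8.45
tool_pos: [0.5574, -0.0351, 0.0568]
tool_rot: [3.127, 0.287, 0.0]
contact_force: [-0.2, -1.3, -5.2]
opening: 0.0091
grip_force: 88.3
t: 8.95
tool_pos: [0.5909, -0.0288, 0.0565]
tool_rot: [3.127, 0.287, -0.001]
contact_force: [-0.1, -0.5, -6.0]
opening: 0.009
grip_force: 88.3
now [ 0.5909 -0.0288  0.0565] yaw 10.48 shift [ 0.0175 -0.0006  0.0005] turn [ 0.0013  0.0008 -0.0004]
```

Now the last part: lower to the bench and advance gently to the stop, watching the force.

```bash
python3 -m jog '[[[0.004,0,0.001],[0,0,0]],[[0.008,0,0.002],[0,0,0]],[[0.011,0,0.002],[0,0,0]],[[0.014,0,0.002],[0,0,0]],[[0.014,0,0.002],[0,0,0]]]'
python3 -m jog '[[[0.001,0,0],[0,0,0]],[[0.002,0,0],[0,0,0]],[[0.003,0,0],[0,0,0]],[[0.004,0,0],[0,0,0]],[[0.004,0,0],[0,0,0]]]'
```

```text
t: 9.45
tool_pos: [0.6045, -0.0263, 0.0546]
tool_rot: [3.127, 0.287, -0.0]
contact_force: [0.3, 0.5, -5.2]
opening: 0.0091
grip_force: 88.4
t: 9.95
tool_pos: [0.6075, -0.0257, 0.0543]
tool_rot: [3.127, 0.287, -0.003]
contact_force: [-2.3, -1.0, -4.0]
opening: 0.009
grip_force: 88.5
```

```bash
python3 -m jog '[[[0.001,0,0],[0,0,0]],[[0.002,0,0],[0,0,0]],[[0.003,0,0],[0,0,0]],[[0.003,0,0],[0,0,0]],[[0.003,0,0],[0,0,0]]]'
```

```text
t: 10.45
tool_pos: [0.6082, -0.0258, 0.0548]
tool_rot: [3.126, 0.287, -0.013]
contact_force: [-12.4, -3.2, 3.4]
opening: 0.0089
grip_force: 89.6
```

The tray has met the stop: 12 N of reaction at the predicted position. I'll ease the push, settle it onto the bench, open and retreat.

```bash
python3 -m jog '[[[-0.001,0,0.0005],[0,0,0]],[[-0.002,0,0.001],[0,0,0]],[[-0.002,0,0.001],[0,0,0]],[[-0.002,0,0.001],[0,0,0]],[[-0.002,0,0.001],[0,0,0]]]'
python3 -m jog '[[[0,0,0],[0,0,0]],[[0,0,0],[0,0,0]],[[0,0,0],[0,0,0]],[[0,0,0],[0,0,0]],[[0,0,0],[0,0,0]]]' 1
python3 -m jog '[[[0,0,-0.015],[0,0,0]],[[0,0,-0.04],[0,0,0]],[[0,0,-0.07],[0,0,0]],[[0,0,-0.1],[0,0,0]],[[0,0,-0.12],[0,0,0]]]'
python3 - <<'E'
from h import *
s=cam('side'); im=s['image']; c=im[130:240,200:380]
cv2.imwrite('pics/s6.png',cv2.resize(c,None,fx=4,fy=4,interpolation=cv2.INTER_CUBIC))
for z in (0.0,.084): print(proj(s,[.608,-.025,z]))
a=np.radians(10.5);P=[.608-.067*np.cos(a),-.025-.067*np.sin(a)]
print('bar ends', [((proj(s,[.608-.074*np.cos(a)-k*np.sin(a),-.025-.074*np.sin(a)+k*np.cos(a),.022])[0]-[200,130])*4).round() for k in(-.062,.062)])
print('handle top ends', [((proj(s,[.608+k*np.cos(a),-.025+k*np.sin(a),.084])[0]-[200,130])*4).round() for k in(-.032,.032)])
E
```

```text
t: 10.95
tool_pos: [0.6078, -0.0261, 0.0541]
tool_rot: [3.126, 0.287, -0.007]
contact_force: [-7.1, -2.1, 1.9]
opening: 0.0089
grip_force: 89.2
t: 11.45
tool_pos: [0.6095, -0.0254, 0.0539]
tool_rot: [3.127, 0.287, 0.001]
contact_force: [-0.2, -0.2, 0.2]
opening: 0.0803
grip_force: 0.0
t: 11.95
tool_pos: [0.6104, -0.0254, 0.1778]
tool_rot: [3.126, 0.287, 0.006]
contact_force: [-0.8, -0.4, 0.6]
opening: 0.0855
grip_force: 0.0
[[298.44805695 204.47606111]]
[[300.9795346  172.89012036]]
bar ends [array([322., 343.]), array([241., 236.])]
handle top ends [array([352., 180.]), array([454., 164.])]
```

View pics/s6.png

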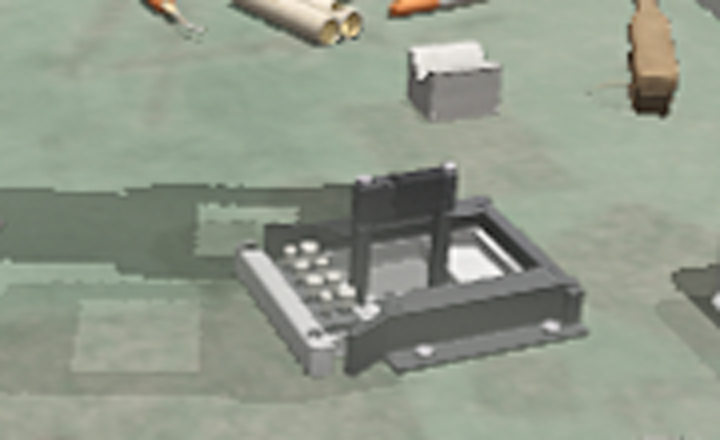

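The picture shows the tray flat between the rails. Its handle ends, at about (355,180) and (455,165), match the predicted home position, the bar is just outside the mouth, and the gripper is clear.

```bash
python3 -c "
from station import job
print(job.finish_job())"
```

```text
the job is handed in; nothing more can be done
None
```

The narrow tray was turned end for end, slid plain end first to the stop and released, and the job is handed in at about 12 s; the last picture showed it home and flat, the wide tray was never approached, and no verdict came back.

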